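# Turn the row of cactus pots round into the cedar rack

## Robot

A 6-joint arm with a two-finger parallel gripper is mounted at the origin on the work surface. World frame = base frame: x ahead of the robot, y to its left, z up, the work surface at z = 0. Lengths are in m, angles in rad, forces in N, time in s.
With the tool pointing down it reaches from about 0.35 to 0.975 m from the base axis. Payload 4.9 kg.
Tool frame: the origin (TCP) lies midway between the tips of the shut fingers; the grasp point (between the pads) lies 19 mm behind it; z points along the fingers, y is the direction in which the jaws open and shut (so a half turn about z gives the same grasp; the last joint's range is limited). The gripper opens to 85 mm and grips with 20 to 120 N. Pads are 22 mm wide; open, the fingers measure 114 mm over their backs; the gripper's body (76 mm by 85 mm) begins 54 mm behind the grasp point. The pads swing forward as they close: fully open they stand 13 mm farther back than shut.
Start: joints at [1.093, 0.053, 1.613, -0, 1.476, -0.119], TCP at [0.219, 0.585, 0.231] pointing down, gripper open.
Joint ranges: [-3.01, 3.01], [-1.01, 2.22], [0.06, 2.58], [-1.02, 4.17], [0.09, 2.62], [-3.14, 3.14]. Speed limits (rad/s): [2.57, 2.57, 3.14, 3.14, 3.14, 3.14].

## Interface

Orientations are given as a rotation vector (axis times angle).
In Python, from station import ctrl gives the robot as it stands.
- The arm moves only by the shell command python3 -m jog 'ROWS' [FORCE]. ROWS is JSON, one flat list of numbers, 7 for each row, row after row: the opening, from 0 (shut) to 1 (fully open), then the shift along the tool's x, y, z in m, then the turn, a rotation vector about the tool's x, y, z in degrees. A call has 1 to 10 rows; each row shifts and turns the commanded pose from where the row before left it, along the tool's axes as they then stand; what a row does not reach is not made up. A row lasts 1/8 s, in which the tool goes at most 62.5 mm and 10.7 degrees, less where a joint would pass 70% of its speed; a pose out of reach is approached as far as the arm can. A call with a gripper value outside its range is refused whole. The fingers move at their own pace and stop on an object; FORCE is the grip in N (left out, the last holds). Time passes only in rows, so rows that do not move let the fingers close. It gives the time, the measured TCP pose, the force and the opening at its end, in the units of the state.
- ctrl.get_obs(): the state, without advancing time (a new reading comes with each control period).
- ctrl.get_image(name): name is "side" or "top"; returns a dict with "image" (400x640x3 uint8, blue, green, red), "camera_matrix" (3x3 intrinsics, pixels), "rvec" (rotation vector, rad) and "tvec" (3), from world to camera coordinates, as OpenCV has them. Camera axes: x right, y down, z forward; pixel columns grow to the right and rows downward; lengths in m; the calibration is good to about 2 mm. A picture is of the moment at which its call begins. There is no depth.
- ctrl.finish_job(): hands the job in, once; it reports no verdict.
Trained networks look in a picture, given as the dict that the camera call returned (one of the last four; its "shot" number tells which), for a name from the list of things; names that differ only in an ending like _2 or _b are one class to them, and where a whole thing is asked for, a point or a joint stands for the part that bears it (a point fixed in the world has none). Each returns a list of dicts, best first, with "p" (0 to 1); they miss things now and then, are a little off and sometimes report something else, mostly with a low value. They report only what shows in the picture. A call takes as long as a camera call. They do not tell look-alikes from the thing itself.
- ctrl.boxes_of(target, picture): "box" ([centre column, centre row, width, height] in pixels, round what is visible of it).
The state is a dict: "t": time; "q": joint angles; "dq": joint speeds; "effort": joint torques, N m; "tool_pos": TCP position; "tool_rot": TCP orientation; "contact_force": force on the tool from outside, world axes, zero at the start; "wrist_torque": the same for the moment, N m; "opening": finger opening in m.
Only numpy, scipy, OpenCV 4.12 (cv2) and the standard library are available. Lean on these libraries where they do the work, as an engineer would, in place of code of your own. Each camera call takes 0.05 s, during which the arm holds its last target. There are 200 camera calls.

## Task

Move the four potted cacti (white, blue, yellow, red) from the bamboo tray into the four wells of the cedar rack in reverse order, so that the row is turned round: the pot now at the robot's left end of the tray goes into the well at the robot's right end of the rack, the next one into the next well, and so on. Keep the pots upright, set each one down gently on the floor of its own well rather than dropping it, and let go of them all.

Things in the scene. Friction and masses are not known exactly. Their poses are not given: they have to be found in the camera images.
- tray: Source: bamboo tray fixed to the bench, 96 (x) x 450 (y) x 10 mm, long edges with lips 14 mm high. Origin: centre of its underside, on the bench; y runs along the row to the robot's left (within 10 degrees of world y), z up. Four coloured tiles lie on it at x = 0, y = -120, -40, 40, 120 mm. A twine spool (36 mm wide, 40 high), not part of the job, stands at y = 195 mm.
- rack: Target: brown cedar block fixed to the bench, 90 (x) x 450 (y) x 20 mm, nearer or farther than the tray. Four square wells, 66 x 66, 14 deep, pale floors, centred at x = 0, y = -120, -40, 40, 120 mm, floors 6 mm above the bench. Origin and axes as the tray's: underside centre, y to robot's left (within 10 deg). A grey-green pot (42 mm wide, 40 high), not part of the job, stands at y = -195 mm.
- pot_white: Loose white ceramic pot, round, 64 mm high, 0.13 to 0.24 kg. Foot 42 mm across; upright collar 56 mm across from 40 to 64 mm up: grip there, across the row (neighbours 80 mm apart along the row). Dark soil and a small green cactus, 26 mm wide, 16 high, on top. Origin: centre of its underside, z up the pot. Starts upright on the white tile, within 5 mm of its centre.
- pot_blue: Loose blue ceramic pot, round, 64 mm high, 0.13 to 0.24 kg. Foot 42 mm across; upright collar 56 mm across from 40 to 64 mm up: grip there, across the row (neighbours 80 mm apart along the row). Dark soil and a small green cactus, 26 mm wide, 16 high, on top. Origin: centre of its underside, z up the pot. Starts upright on the blue tile, within 5 mm of its centre.
- pot_yellow: Loose yellow ceramic pot, round, 64 mm high, 0.13 to 0.24 kg. Foot 42 mm across; upright collar 56 mm across from 40 to 64 mm up: grip there, across the row (neighbours 80 mm apart along the row). Dark soil and a small green cactus, 26 mm wide, 16 high, on top. Origin: centre of its underside, z up the pot. Starts upright on the yellow tile, within 5 mm of its centre.
- pot_red: Loose red ceramic pot, round, 64 mm high, 0.13 to 0.24 kg. Foot 42 mm across; upright collar 56 mm across from 40 to 64 mm up: grip there, across the row (neighbours 80 mm apart along the row). Dark soil and a small green cactus, 26 mm wide, 16 high, on top. Origin: centre of its underside, z up the pot. Starts upright on the red tile, within 5 mm of its centre.
- tile_white: White drip tile fixed on the tray under the white pot, 84 (across the row) x 68 (along it) x 5 mm; it stays and shows where the white pot came from. Origin: centre of its underside, 10 mm above the bench (the pot's underside starts 15 mm above the bench). Which tile lies at which place changes from start to start.
- tile_blue: Blue drip tile fixed on the tray under the blue pot, 84 (across the row) x 68 (along it) x 5 mm; it stays and shows where the blue pot came from. Origin: centre of its underside, 10 mm above the bench (the pot's underside starts 15 mm above the bench). Which tile lies at which place changes from start to start.
- tile_yellow: Yellow drip tile fixed on the tray under the yellow pot, 84 (across the row) x 68 (along it) x 5 mm; it stays and shows where the yellow pot came from. Origin: centre of its underside, 10 mm above the bench (the pot's underside starts 15 mm above the bench). Which tile lies at which place changes from start to start.
- tile_red: Red drip tile fixed on the tray under the red pot, 84 (across the row) x 68 (along it) x 5 mm; it stays and shows where the red pot came from. Origin: centre of its underside, 10 mm above the bench (the pot's underside starts 15 mm above the bench). Which tile lies at which place changes from start to start.
Mind the look-alikes: they are no part of the job. Of the things like the pot_blue, leave any that is pink; of the rest the smaller one is meant.

How it is judged:
At the end, for the whole second after the job is handed in: Every pot stands upright (0.1 rad), still and released on the floor (3 mm) of its well in the cedar rack, within 13 mm of the well's centre in the rack's x and y. The pot whose tile lies at y in the tray is in the well at -y in the rack (((y of tile_white in the frame of tray between -0.15 and -0.09 m and y of pot_white in the frame of rack between 0.107 and 0.133 m) or (y of tile_white in the frame of tray between -0.07 and -0.01 m and y of pot_white in the frame of rack between 0.027 and 0.053 m) or (y of tile_white in the frame of tray between 0.01 and 0.07 m and y of pot_white in the frame of rack between -0.053 and -0.027 m) or (y of tile_white in the frame of tray between 0.09 and 0.15 m and y of pot_white in the frame of rack between -0.133 and -0.107 m)) and x of pot_white in the frame of rack between -0.013 and 0.013 m and z of pot_white in the frame of rack between 0.003 and 0.009 m and angle between each of pot_white, pot_blue, pot_yellow, pot_red's own z axis and vertical below 0.1 rad and linear speed of each of pot_white, pot_blue, pot_yellow, pot_red below 0.02 m/s and angular speed of each of pot_white, pot_blue, pot_yellow, pot_red below 0.2 rad/s and ((y of tile_blue in the frame of tray between -0.15 and -0.09 m and y of pot_blue in the frame of rack between 0.107 and 0.133 m) or (y of tile_blue in the frame of tray between -0.07 and -0.01 m and y of pot_blue in the frame of rack between 0.027 and 0.053 m) or (y of tile_blue in the frame of tray between 0.01 and 0.07 m and y of pot_blue in the frame of rack between -0.053 and -0.027 m) or (y of tile_blue in the frame of tray between 0.09 and 0.15 m and y of pot_blue in the frame of rack between -0.133 and -0.107 m)) and x of pot_blue in the frame of rack between -0.013 and 0.013 m and z of pot_blue in the frame of rack between 0.003 and 0.009 m and ((y of tile_yellow in the frame of tray between -0.15 and -0.09 m and y of pot_yellow in the frame of rack between 0.107 and 0.133 m) or (y of tile_yellow in the frame of tray between -0.07 and -0.01 m and y of pot_yellow in the frame of rack between 0.027 and 0.053 m) or (y of tile_yellow in the frame of tray between 0.01 and 0.07 m and y of pot_yellow in the frame of rack between -0.053 and -0.027 m) or (y of tile_yellow in the frame of tray between 0.09 and 0.15 m and y of pot_yellow in the frame of rack between -0.133 and -0.107 m)) and x of pot_yellow in the frame of rack between -0.013 and 0.013 m and z of pot_yellow in the frame of rack between 0.003 and 0.009 m and ((y of tile_red in the frame of tray between -0.15 and -0.09 m and y of pot_red in the frame of rack between 0.107 and 0.133 m) or (y of tile_red in the frame of tray between -0.07 and -0.01 m and y of pot_red in the frame of rack between 0.027 and 0.053 m) or (y of tile_red in the frame of tray between 0.01 and 0.07 m and y of pot_red in the frame of rack between -0.053 and -0.027 m) or (y of tile_red in the frame of tray between 0.09 and 0.15 m and y of pot_red in the frame of rack between -0.133 and -0.107 m)) and x of pot_red in the frame of rack between -0.013 and 0.013 m and z of pot_red in the frame of rack between 0.003 and 0.009 m); the robot touches nothing.
It fails at once if a pot was tipped over (more than 0.6 rad) (angle between any of pot_white, pot_blue, pot_yellow, pot_red's own z axis and vertical above 0.6 rad).
It fails at once if a pot was dropped or slammed into the rack (faster than 0.6 m/s within the last 12 mm above the floor of a well) ((z of pot_white in the frame of rack below 0.018 m and linear speed of pot_white above 0.6 m/s and x of pot_white in the frame of rack between -0.05 and 0.05 m and y of pot_white in the frame of rack between -0.24 and 0.24 m) or (z of pot_blue in the frame of rack below 0.018 m and linear speed of pot_blue above 0.6 m/s and x of pot_blue in the frame of rack between -0.05 and 0.05 m and y of pot_blue in the frame of rack between -0.24 and 0.24 m) or (z of pot_yellow in the frame of rack below 0.018 m and linear speed of pot_yellow above 0.6 m/s and x of pot_yellow in the frame of rack between -0.05 and 0.05 m and y of pot_yellow in the frame of rack between -0.24 and 0.24 m) or (z of pot_red in the frame of rack below 0.018 m and linear speed of pot_red above 0.6 m/s and x of pot_red in the frame of rack between -0.05 and 0.05 m and y of pot_red in the frame of rack between -0.24 and 0.24 m)).
It also fails if it takes over 102 s, if anything falls off the work surface, if the arm or the gripper's body presses on something with over 40 N, if the wrist force passes 120 N, or if a joint passes its speed limit or range.

## Working session

There is one attempt and no reset: what is moved stays moved. The work goes in short steps, Python scripts to look and compute and a shell command to move; the robot and the scene stay as the last step left them, time stands still between calls to the robot, and variables do not carry over. Pictures are saved under pics/ and viewed, about 12 in all and at most 16, crops included, and the job is handed in when it is done.

```bash
mkdir -p pics; ls; cat > h.py <<'E'
import numpy as np,cv2
from station import ctrl
def cam(p):
    R=cv2.Rodrigues(np.array(p["rvec"],float))[0];return np.array(p["camera_matrix"],float),R,np.array(p["tvec"],float).ravel()
def ray(p,uv):
    K,R,t=cam(p);return -R.T@t,R.T@np.linalg.inv(K)@np.array([uv[0],uv[1],1.])
def atz(p,uv,z):
    o,d=ray(p,uv);return o+d*(z-o[2])/d[2]
def proj(p,X):
    K,R,t=cam(p);return cv2.projectPoints(np.array(X,float).reshape(-1,3),R,t,K,None)[0].reshape(-1,2)
E
python3 - <<'E'
from h import *
for n in("top","side"):
    p=ctrl.get_image(n);cv2.imwrite(f"pics/{n}0.png",p["image"])
    K,R,t=cam(p);print(n,"campos",-R.T@t,K[0,0])
    for o in["tray","rack"]+[a+c for a in("pot_","tile_") for c in("white","blue","yellow","red")]:
        print(o,[(np.round(b["box"],1).tolist(),round(b["p"],2)) for b in ctrl.boxes_of(o,p)])
o=ctrl.get_obs();print(o["tool_pos"],o["tool_rot"],o["t"],o["opening"])
E
```

```text
pics
top campos [0.39326283 0.00633122 0.7810145 ] 429.9918974740983
tray [([320.0, 233.5, 256.4, 68.3], 0.76)]
rack [([370.6, 124.8, 239.1, 54.1], 0.88)]
pot_white [([295.5, 230.6, 35.8, 35.8], 0.95)]
pot_blue [([247.8, 226.4, 38.4, 36.3], 0.89), ([208.1, 159.6, 36.9, 35.5], 0.77), ([206.6, 317.6, 56.2, 55.1], 0.56), ([385.8, 237.6, 39.2, 51.6], 0.53)]
pot_yellow [([343.6, 234.7, 34.2, 34.0], 0.87)]
pot_red [([392.0, 234.9, 31.7, 29.9], 0.92)]
tile_white [([299.2, 233.2, 44.1, 49.5], 0.97)]
tile_blue [([251.2, 230.4, 38.0, 47.8], 0.87)]
tile_yellow [([341.4, 236.8, 36.1, 44.1], 0.84)]
tile_red [([387.6, 237.8, 37.9, 46.3], 0.91)]
side campos [0.3891578  0.58396147 0.55082449] 369.11172728894337
tray [([314.8, 234.6, 92.5, 156.8], 0.72)]
rack []
pot_white [([320.6, 211.6, 27.5, 38.5], 0.94)]
pot_blue [([234.6, 270.4, 35.4, 47.5], 0.89), ([311.4, 242.2, 34.4, 41.7], 0.87), ([394.2, 283.9, 54.9, 68.9], 0.87)]
pot_yellow [([328.5, 184.8, 25.7, 31.1], 0.64)]
pot_red [([334.7, 163.7, 25.4, 31.2], 0.96)]
tile_white [([323.1, 227.6, 39.3, 36.1], 0.65)]
tile_blue [([309.7, 259.1, 54.2, 35.7], 0.56)]
tile_yellow [([327.2, 203.1, 41.8, 29.5], 0.66), ([327.6, 184.6, 27.6, 30.3], 0.37)]
tile_red [([333.8, 179.4, 43.7, 22.2], 0.68)]
[0.21946592 0.58520727 0.23132231] [5.60460582e-01 3.09116506e+00 7.90090301e-05] 1.1 0.08549188950396885
```

View pics/top0.png

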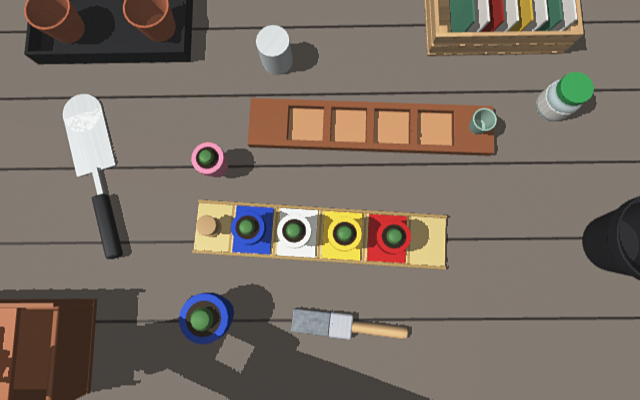

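View pics/side0.png

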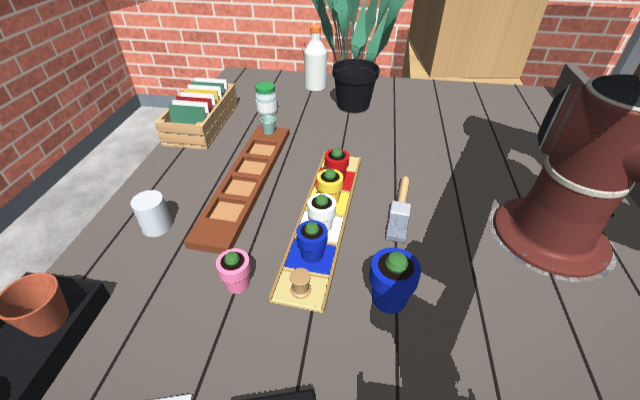

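The top view shows the tray with blue (248,226), white (295,231), yellow (344,235) and red (392,235) from the robot's left to its right. The rack is farther away, with wells at about (308,125), (350,126), (392,127) and (436,128).

There are three "blue pot" candidates: tray blue at (248,226), pink at (208,159) and big blue at (206,318). Pink is excluded. Of the two blues the smaller is meant, which is the tray one, and it also stands on the blue tile.

```bash
cat > meas.py <<'E'
from h import *
from scipy.optimize import least_squares
a=np.linspace(0,2*np.pi,48)
def ring(r,z):return np.c_[r*np.cos(a),r*np.sin(a),0*a+z]
POT=np.vstack([ring(.021,0),ring(.028,.040),ring(.028,.064),ring(.013,.072),ring(.005,.080)])
def bx(uv):lo,hi=uv.min(0),uv.max(0);return np.r_[lo,hi]
def potfit(bs): # list of (pic,box)
    def f(x):
        return np.concatenate([bx(proj(p,POT+x))-np.r_[b[0]-b[2]/2,b[1]-b[3]/2,b[0]+b[2]/2,b[1]+b[3]/2] for p,b in bs])
    return least_squares(f,[.4,0,.015],loss="soft_l1",x_scale=.01)
def tri(obs):
    A=np.zeros((3,3));b=np.zeros(3)
    for p,uv in obs:
        o,d=ray(p,uv);d/=np.linalg.norm(d);M=np.eye(3)-np.outer(d,d);A+=M;b+=M@o
    return np.linalg.solve(A,b)
def wells(p,box,ref):
    im=p["image"].astype(int);m=(np.abs(im-im[ref[1],ref[0]]).max(2)<28).astype(np.uint8)
    n,_,s,c=cv2.connectedComponentsWithStats(m)
    return [(c[i].round(1),s[i][4]) for i in range(1,n) if s[i][4]>150 and box[0]<c[i][0]<box[1] and box[2]<c[i][1]<box[3]]
E
python3 - <<'E'
from meas import *
T=ctrl.get_image("top");S=ctrl.get_image("side")
for c in("blue","white","yellow","red"):
    def pick(p,ref):
        return min(ctrl.boxes_of("pot_"+c,p),key=lambda b:np.hypot(b["box"][0]-ref[0],b["box"][1]-ref[1]))["box"]
    rt=dict(blue=(248,226),white=(295,231),yellow=(344,235),red=(392,235))[c];rs=dict(blue=(311,242),white=(321,212),yellow=(328,185),red=(335,164))[c]
    bt,bs=pick(T,rt),pick(S,rs)
    r=potfit([(T,bt),(S,bs)]);print(c,r.x.round(4),"res",r.fun.round(1))
W=wells(T,(270,470,90,160),(350,125));V=wells(S,(150,300,120,240),(228,211))
print(W);print(V)
W=sorted(W,key=lambda w:w[0][0]);V=sorted(V,key=lambda w:-w[0][1])
for w in W:print("z13",atz(T,w[0],.013).round(4))
for w,v in zip(W,V):print("tri",tri([(T,w[0]),(S,v[0])]).round(4))
for c in["rack"]:pass
cv2.imwrite("pics/c1.png",cv2.resize(T["image"][85:350,180:510],None,fx=2.2,fy=2.2,interpolation=3))
E
```

```text
blue [0.4683 0.138  0.016 ] res [-1.6  0.7  1.6 -4.5  1.6 -0.4 -0.5  0.5]
white [0.4597 0.0613 0.0165] res [-0.1  0.1  0.1  0.3  0.5  0.  -2.  -0.1]
yellow [ 0.4575 -0.021   0.0148] res [-1.1  0.2  1.4 -2.   0.5 -1.1  0.4  4.2]
red [ 0.4496 -0.0997  0.0223] res [ 0.1 -0.1  0.1  2.2 -0.6 -2.1 -0.8  3. ]
[(array([307.3, 124.3]), np.int32(934)), (array([350.1, 125.7]), np.int32(932)), (array([392.8, 127.1]), np.int32(932)), (array([435.7, 128.7]), np.int32(936))]
[(array([178.6, 126.5]), np.int32(405)), (array([182.2, 138.1]), np.int32(319)), (array([262. , 149.5]), np.int32(212)), (array([251.9, 167.3]), np.int32(270)), (array([240.1, 187.8]), np.int32(346)), (array([226.9, 211.3]), np.int32(448))]
z13 [0.6635 0.0415 0.013 ]
z13 [ 0.6596 -0.0381  0.013 ]
z13 [ 0.6557 -0.1172  0.013 ]
z13 [ 0.6515 -0.1962  0.013 ]
tri [0.6663 0.0419 0.0076]
tri [ 0.6623 -0.0383  0.008 ]
tri [ 0.6576 -0.1177  0.0093]
tri [ 0.6533 -0.197   0.0098]
```

View pics/c1.png

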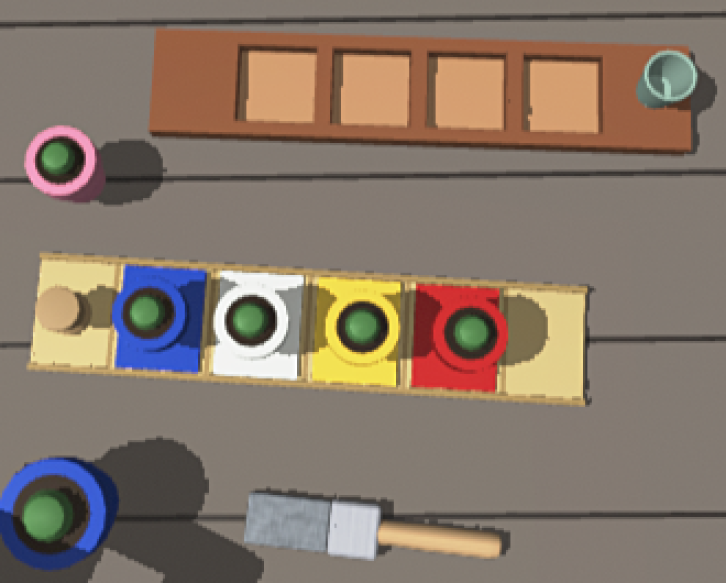

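The crop confirms the tray blue pot at (248,226) in the full picture: it is the smaller blue one and stands on the blue tile. The rows lie at a yaw of about -3°. I'll turn the tool so that its y points away from the robot and its x along the row to the left.

```bash
python3 -m jog '[1,0,0,0,0,0,10.35, 1,0,0,0,0,0,10.35, 1,0,0,0,0,0,10.35, 1,0,0,0,0,0,10.35, 1,0,0,0,0,0,10.35, 1,0,0,0,0,0,10.35, 1,0,0,0,0,0,10.35]' 40; python3 -m jog '[1,-0.048,0.03,0,0,0,0, 1,-0.048,0.03,0,0,0,0, 1,-0.048,0.03,0,0,0,0, 1,-0.048,0.03,0,0,0,0, 1,-0.048,0.03,0,0,0,0, 1,-0.048,0.03,0,0,0,0, 1,-0.048,0.03,0,0,0,0, 1,-0.048,0.03,0,0,0,0, 1,-0.048,0.03,0,0,0,0, 1,0,0,0.05,0,0,0]'
cat > d.py <<'E'
import sys
from h import *
from scipy.spatial.transform import Rotation as Ro
P=dict(blue=(.4675,.1375,.12),white=(.4615,.0605,.12),yellow=(.4565,-.021,.12),red=(.4505,-.0995,.12),A=(.6645,.0415,.12),B=(.6605,-.0385,.12),C=(.6565,-.1175,.12),D=(.6522,-.1965,.12))
o=ctrl.get_obs();R=Ro.from_rotvec(o["tool_rot"]).as_matrix();tp=np.array(o["tool_pos"])
print("t",o["t"],"tcp",tp.round(4),"open",round(o["opening"],4),"F",np.round(o["contact_force"],1),"toolx",R[:,0].round(3),"z",R[:,2].round(3))
for n in sys.argv[1:]:print(n,"tool shift mm",((R.T@(np.array(P[n])-tp))*1000).round(1))
E
python3 d.py blue
```

```text
t: 2.48
tool_pos: [0.2195, 0.5852, 0.2313]
tool_rot: [-2.285, -2.156, -0.0]
contact_force: [0.1, -0.7, -0.2]
opening: 0.0855
t: 3.72
tool_pos: [0.4714, 0.1369, 0.1859]
tool_rot: [2.28, 2.151, 0.014]
contact_force: [-0.2, 0.8, -1.0]
opening: 0.0852
t 3.725 tcp [0.4714 0.1369 0.1859] open 0.0852 F [-0.2  0.8 -1. ] toolx [0.058 0.998 0.001] z [ 0.011  0.001 -1.   ]
blue tool shift mm [ 0.3 -4.6 65.8]
```

```bash
python3 -m jog '[1,0,-0.003,0.04,0,0,0, 1,0,0,0.04,0,0,0, 1,0,0,0,0,0,0]' 40; python3 d.py blue; python3 - <<'E'
from h import *
ims=[]
for n,(r,c) in dict(side=(130,230),top=(130,190)).items():
    p=ctrl.get_image(n);ims.append(cv2.resize(p["image"][r:r+170,c:c+170],(400,400),interpolation=3))
cv2.imwrite("pics/n1.png",np.hstack(ims))
E
```

```text
t: 4.1
tool_pos: [0.4605, 0.1393, 0.0978]
tool_rot: [-2.276, -2.159, 0.01]
contact_force: [-0.7, -0.6, -0.4]
opening: 0.0854
t 4.1 tcp [0.4605 0.1393 0.0978] open 0.0854 F [-0.7 -0.6 -0.4] toolx [ 0.053  0.999 -0.002] z [-0.008 -0.001 -1.   ]
blue tool shift mm [ -1.4   6.9 -22.2]
```

View pics/n1.png

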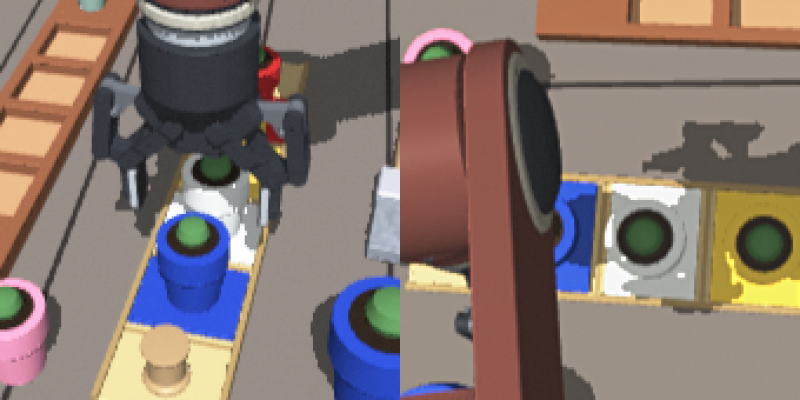

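The side crop shows the open fingers straddling the blue cactus, with the tips' midpoint at about (200,213) in the crop and the cactus at (192,222). That offset matches the tool standing about 7 mm too near, so I'll let it settle and read again.

```bash
python3 -m jog '[1,0,0,0,0,0,0, 1,0,0,0,0,0,0]'; python3 d.py blue;python3 - <<'E'
from h import *
p=ctrl.get_image("side")
o=ctrl.get_obs()["tool_pos"]
for d in((.0465),(-.0465)):print(proj(p,np.array(o)+[d,0,.013]).round(1))
print("pot collar top centre proj",proj(p,[[.4675,.1375,.079],[.4675,.1375,.095]]).round(1))
cv2.imwrite("pics/n2.png",cv2.resize(p["image"][180:280,260:380],None,fx=5,fy=5,interpolation=3))
E
```

```text
t: 4.45
tool_pos: [0.4647, 0.14, 0.1033]
tool_rot: [2.277, 2.161, 0.004]
contact_force: [-0.3, -0.7, 0.7]
opening: 0.0856
t 4.45 tcp [0.4647 0.14   0.1033] open 0.0856 F [-0.3 -0.7  0.7] toolx [0.052 0.999 0.001] z [ 0.003  0.    -1.   ]
blue tool shift mm [ -2.4   3.  -16.7]
[[285.6 213.5]]
[[339.8 219.3]]
pot collar top centre proj [[311.1 230.3]
 [311.  223.9]]
```

View pics/n2.png

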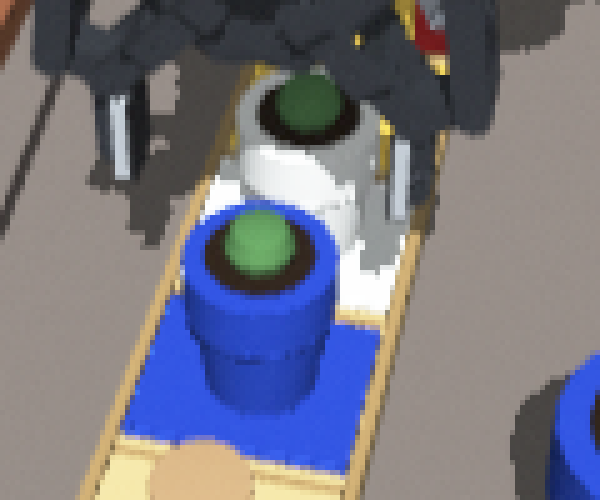

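The projected tips and pot top agree with the picture to about 1 px. Now descend, grip and lift slightly.

```bash
python3 -m jog '[1,-0.001,0.003,0.02,0,0,0, 1,0,0,0.02,0,0,0, 1,0,0,0.018,0,0,0, 1,0,0,0,0,0,0, 0.5,0,0,0,0,0,0, 0.3,0,0,0,0,0,0, 0.3,0,0,0,0,0,0, 0.3,0,0,0,0,0,0, 0.3,0,0,0,0,0,0]' 40;python3 d.py blue; python3 -m jog '[0.3,0,0,-0.01,0,0,0, 0.3,0,0,-0.02,0,0,0, 0.3,0,0,-0.03,0,0,0, 0.3,0,0,-0.04,0,0,0, 0.3,0,0,0,0,0,0,0.3,0,0,0,0,0,0]'; python3 d.py D;python3 - <<'E'
from h import *
p=ctrl.get_image("side")
cv2.imwrite("pics/n3.png",cv2.resize(p["image"][130:290,230:390],None,fx=3,fy=3,interpolation=3))
E
```

```text
t: 5.62
tool_pos: [0.4676, 0.1388, 0.0446]
tool_rot: [2.278, 2.161, 0.003]
contact_force: [-0.2, -0.1, 6.1]
opening: 0.0547
t 5.625 tcp [0.4676 0.1388 0.0446] open 0.0547 F [-0.2 -0.1  6.1] toolx [0.052 0.999 0.   ] z [ 0.003  0.    -1.   ]
blue tool shift mm [ -1.2   0.2 -75.4]
t: 6.38
tool_pos: [0.4652, 0.1385, 0.1418]
tool_rot: [-2.278, -2.161, 0.003]
contact_force: [-0.3, -0.6, -2.2]
opening: 0.0546
t 6.375 tcp [0.4652 0.1385 0.1418] open 0.0546 F [-0.3 -0.6 -2.2] toolx [ 0.052  0.999 -0.   ] z [-0.003 -0.    -1.   ]
D tool shift mm [-324.7  204.4   21.4]
```

View pics/n3.png

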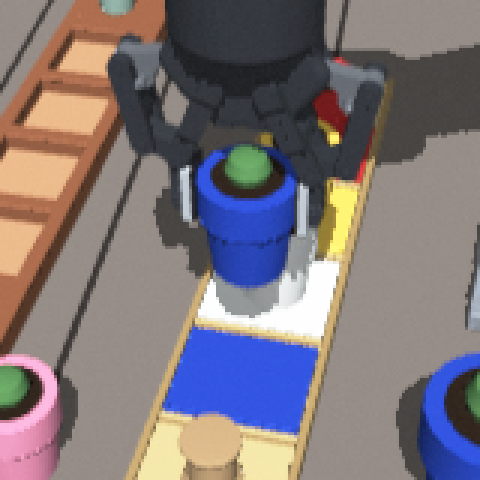

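The blue pot is held upright between the pads, at about (247,215) in the crop, and its tile is empty. Carry it to well D.

```bash
python3 -m jog '[0.3,-0.02,0.0126,0,0,0,0, 0.3,-0.04,0.0252,0,0,0,0, 0.3,-0.048,0.0302,0,0,0,0, 0.3,-0.054,0.034,0,0,0,0, 0.3,-0.054,0.034,0,0,0,0, 0.3,-0.048,0.0302,0,0,0,0, 0.3,-0.04,0.0252,0,0,0,0, 0.3,-0.0207,0.013,0,0,0,0, 0.3,0,0,0.03,0,0,0, 0.3,0,0,0.03,0,0,0]'; python3 -m jog '[0.3,0,0,0,0,0,0, 0.3,0,0,0,0,0,0, 0.3,0,0,0,0,0,0]'; python3 d.py D;python3 - <<'E'
from h import *
a=ctrl.get_image("side")["image"][80:200,200:320];b=ctrl.get_image("top")["image"][70:190,380:500]
cv2.imwrite("pics/n4.png",cv2.resize(np.hstack([a,b]),None,fx=3.3,fy=3.3,interpolation=3))
E
```

```text
t: 7.68
tool_pos: [0.6509, -0.1941, 0.0799]
tool_rot: [-2.277, -2.159, 0.002]
contact_force: [-0.2, 1.6, -2.7]
opening: 0.0546
t: 8.05
tool_pos: [0.6532, -0.1944, 0.0851]
tool_rot: [2.277, 2.161, 0.002]
contact_force: [0.7, 0.3, -1.6]
opening: 0.0547
t 8.05 tcp [ 0.6532 -0.1944  0.0851] open 0.0547 F [ 0.7  0.3 -1.6] toolx [ 0.052  0.999 -0.001] z [ 0.003 -0.001 -1.   ]
D tool shift mm [ -2.2  -0.8 -34.9]
```

View pics/n4.png

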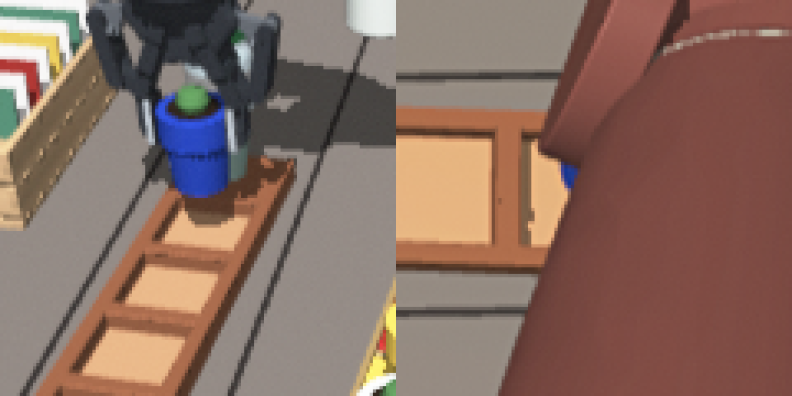

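```bash
python3 -m jog '[0.3,-0.002,-0.0005,0.015,0,0,0, 0.3,0,0,0.015,0,0,0, 0.3,0,0,0.01,0,0,0, 0.3,0,0,0.004,0,0,0, 0.3,0,0,0,0,0,0, 0.3,0,0,0,0,0,0]'; python3 d.py D
```

```text
t: 8.9
tool_pos: [0.6521, -0.1962, 0.04]
tool_rot: [2.278, 2.162, 0.001]
contact_force: [0.9, 0.2, -2.3]
opening: 0.0552
t 8.9 tcp [ 0.6521 -0.1962  0.04  ] open 0.0552 F [ 0.9  0.2 -2.3] toolx [ 0.052  0.999 -0.   ] z [ 0.001 -0.    -1.   ]
D tool shift mm [ -0.3   0.2 -80. ]
```

```bash
python3 -m jog '[0.3,0,0,0.002,0,0,0, 0.3,0,0,0.002,0,0,0, 0.3,0,0,0,0,0,0]'; python3 d.py;  python3 -m jog '[0.3,0,0,0.001,0,0,0, 0.3,0,0,0,0,0,0]'; python3 d.py
```

```text
t: 9.28
tool_pos: [0.6518, -0.1962, 0.0357]
tool_rot: [2.279, 2.162, 0.0]
contact_force: [-0.9, -0.6, -0.4]
opening: 0.055
t 9.275 tcp [ 0.6518 -0.1962  0.0357] open 0.055 F [-0.9 -0.6 -0.4] toolx [ 0.052  0.999 -0.   ] z [ 0.001 -0.    -1.   ]
t: 9.52
tool_pos: [0.6519, -0.1962, 0.0357]
tool_rot: [2.279, 2.162, 0.0]
contact_force: [-3.1, -0.1, 4.7]
opening: 0.0549
t 9.525 tcp [ 0.6519 -0.1962  0.0357] open 0.0549 F [-3.1 -0.1  4.7] toolx [ 0.052  0.999 -0.   ] z [ 0. -0. -1.]
```

Contact at the predicted height, 9 mm below grip height. Release, rise and look.

```bash
python3 -m jog '[1,0,0,0,0,0,0, 1,0,0,0,0,0,0, 1,0,0,0,0,0,0, 1,0,0,-0.02,0,0,0, 1,0,0,-0.04,0,0,0, 1,0,0,-0.04,0,0,0, 1,0,0,0,0,0,0, 1,0,0,0,0,0,0]'; python3 d.py white;python3 - <<'E'
from meas import *
p=ctrl.get_image("side")
b=[x["box"] for x in ctrl.boxes_of("pot_blue",p)];print(np.round(b,1).tolist())
print("expect box",bx(proj(p,POT+[.6522,-.1965,.006])).round(1))
E
```

```text
t: 10.52
tool_pos: [0.6516, -0.1961, 0.1351]
tool_rot: [2.278, 2.162, 0.001]
contact_force: [0.1, -0.3, 0.2]
opening: 0.0853
t 10.525 tcp [ 0.6516 -0.1961  0.1351] open 0.0853 F [ 0.1 -0.3  0.2] toolx [ 0.052  0.999 -0.   ] z [ 0.001 -0.    -1.   ]
white tool shift mm [ 246.3 -203.3   14.9]
[[261.1, 139.2, 24.3, 26.7], [394.9, 281.9, 57.1, 65.5], [234.2, 271.4, 34.7, 47.5]]
expect box [249.1 123.  272.2 155.5]
```

Blue stands in well D, with its box within 3 px of expectation. Next is white.

```bash
python3 -m jog '[1,0.015,-0.0124,0,0,0,0, 1,0.03,-0.0248,0,0,0,0, 1,0.038,-0.0314,0,0,0,0, 1,0.04,-0.033,0,0,0,0, 1,0.04,-0.033,0,0,0,0, 1,0.038,-0.0314,0,0,0,0, 1,0.03,-0.0248,0,0,0,0, 1,0.0153,-0.0125,0,0,0,0, 1,0,0,0.02,0,0,0, 1,0,0,0,0,0,0]'; python3 -m jog '[1,0,0,0,0,0,0, 1,0,0,0,0,0,0, 1,0,0,0,0,0,0]'; python3 d.py white;python3 - <<'E'
from meas import *
p=ctrl.get_image("side")
for c in("white","yellow"):
    b=ctrl.boxes_of("pot_"+c,p)[0]["box"];print(c,[b[0]-b[2]/2,b[1]-b[3]/2,b[0]+b[2]/2,b[1]+b[3]/2])
print(bx(proj(p,POT+[.4615,.0605,.015])).round(1),proj(p,[.4615,.0605,.079]))
cv2.imwrite("pics/n5.png",cv2.resize(p["image"][140:250,260:390],None,fx=5,fy=5,interpolation=3))
E
```

```text
t: 11.88
tool_pos: [0.4601, 0.0605, 0.1123]
tool_rot: [-2.277, -2.16, 0.005]
contact_force: [0.7, -0.1, -0.0]
opening: 0.0854
t: 12.25
tool_pos: [0.462, 0.0603, 0.1149]
tool_rot: [2.279, 2.161, 0.001]
contact_force: [0.1, -0.0, -0.1]
opening: 0.0857
t 12.25 tcp [0.462  0.0603 0.1149] open 0.0857 F [ 0.1 -0.  -0.1] toolx [ 0.053  0.999 -0.   ] z [ 0.001 -0.    -1.   ]
white tool shift mm [ 0.1 -0.5 -5.1]
white [305.65000000000003, 191.95, 336.55, 234.45]
yellow [316.40000000000003, 168.95000000000002, 342.2, 202.65]
[306.2 192.5 335.3 233. ] [[320.75399643 201.92804995]]
```

View pics/n5.png

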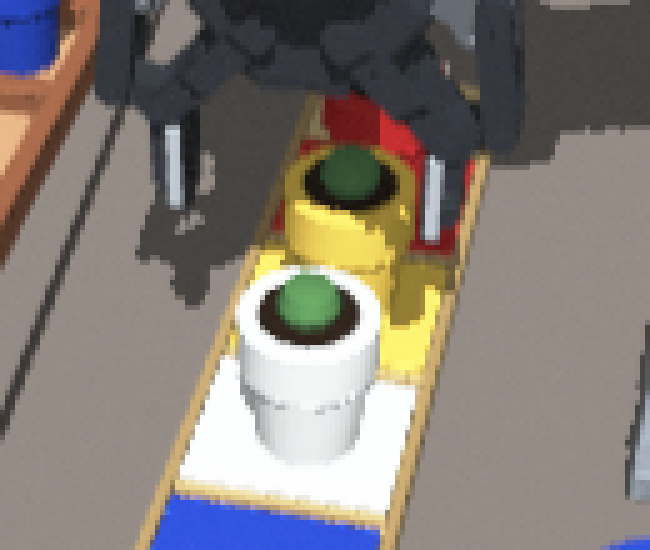

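The white pot's soil centre is at (322,202) in full-picture pixels, 1 px from the prediction. Descend, grip and lift.

```bash
python3 -m jog '[1,0,-0.001,0.025,0,0,0, 1,0,0,0.025,0,0,0, 1,0,0,0.015,0,0,0, 1,0,0,0.005,0,0,0, 1,0,0,0,0,0,0, 0.3,0,0,0,0,0,0, 0.3,0,0,0,0,0,0, 0.3,0,0,0,0,0,0, 0.3,0,0,0,0,0,0, 0.3,0,0,0,0,0,0]' 40;python3 d.py; python3 -m jog '[0.3,0,0,-0.01,0,0,0, 0.3,0,0,-0.02,0,0,0, 0.3,0,0,-0.03,0,0,0, 0.3,0,0,-0.04,0,0,0, 0.3,0,0,0,0,0,0,0.3,0,0,0,0,0,0]'; python3 d.py C
```

```text
t: 13.65
tool_pos: [0.4613, 0.0606, 0.0454]
tool_rot: [2.278, 2.162, 0.002]
contact_force: [-1.3, -0.2, 6.3]
opening: 0.0544
t 13.65 tcp [0.4613 0.0606 0.0454] open 0.0544 F [-1.3 -0.2  6.3] toolx [0.052 0.999 0.   ] z [ 0.002 -0.    -1.   ]
t: 14.4
tool_pos: [0.4597, 0.0607, 0.1433]
tool_rot: [-2.278, -2.162, 0.002]
contact_force: [0.1, 0.3, -1.6]
opening: 0.055
t 14.4 tcp [0.4597 0.0607 0.1433] open 0.055 F [ 0.1  0.3 -1.6] toolx [ 0.052  0.999 -0.   ] z [-0.001  0.    -1.   ]
C tool shift mm [-167.6  205.9   23. ]
```

```bash
python3 -m jog '[0.3,-0.014,0.017,0,0,0,0, 0.3,-0.026,0.032,0,0,0,0, 0.3,-0.03,0.036,0,0,0,0, 0.3,-0.028,0.035,0,0,0,0, 0.3,-0.03,0.036,0,0,0,0, 0.3,-0.026,0.032,0,0,0,0, 0.3,-0.014,0.017,0,0,0,0, 0.3,0,0,0.03,0,0,0, 0.3,0,0,0.03,0,0,0, 0.3,0,0,0,0,0,0]'; python3 -m jog '[0.3,0,0,0.01,0,0,0, 0.3,0,0,0,0,0,0, 0.3,0,0,0,0,0,0]'; python3 d.py C
```

```text
t: 15.65
tool_pos: [0.6523, -0.1168, 0.078]
tool_rot: [-2.272, -2.156, 0.009]
contact_force: [-0.3, 0.6, -1.6]
opening: 0.0546
t: 16.02
tool_pos: [0.657, -0.118, 0.0754]
tool_rot: [2.278, 2.161, 0.001]
contact_force: [0.1, 0.4, -1.0]
opening: 0.0547
t 16.025 tcp [ 0.657  -0.118   0.0754] open 0.0547 F [ 0.1  0.4 -1. ] toolx [ 0.052  0.999 -0.   ] z [ 0.002 -0.    -1.   ]
C tool shift mm [  0.5  -0.4 -44.6]
```

```bash
python3 -m jog '[0.3,0,0,0.014,0,0,0, 0.3,0,0,0.012,0,0,0, 0.3,0,0,0.006,0,0,0, 0.3,0,0,0.002,0,0,0, 0.3,0,0,0,0,0,0, 0.3,0,0,0.002,0,0,0, 0.3,0,0,0,0,0,0]'; python3 d.py;  python3 -m jog '[0.3,0,0,0.0015,0,0,0, 0.3,0,0,0,0,0,0]'; python3 d.py C
```

```text
t: 16.9
tool_pos: [0.6565, -0.1179, 0.0385]
tool_rot: [2.279, 2.162, 0.0]
contact_force: [0.1, 0.3, -1.2]
opening: 0.0545
t 16.9 tcp [ 0.6565 -0.1179  0.0385] open 0.0545 F [ 0.1  0.3 -1.2] toolx [ 0.052  0.999 -0.   ] z [ 0. -0. -1.]
t: 17.15
tool_pos: [0.6563, -0.1179, 0.0367]
tool_rot: [-2.279, -2.162, 0.0]
contact_force: [-0.4, 1.3, -1.7]
opening: 0.055
t 17.15 tcp [ 0.6563 -0.1179  0.0367] open 0.055 F [-0.4  1.3 -1.7] toolx [0.052 0.999 0.   ] z [-0.  0. -1.]
C tool shift mm [  0.4   0.2 -83.3]
```

```bash
python3 -m jog '[0.3,0,0,0.001,0,0,0, 0.3,0,0,0,0,0,0]'; python3 d.py
```

```text
t: 17.4
tool_pos: [0.6565, -0.1179, 0.0365]
tool_rot: [2.279, 2.162, -0.0]
contact_force: [-2.0, 0.7, 2.4]
opening: 0.0546
t 17.4 tcp [ 0.6565 -0.1179  0.0365] open 0.0546 F [-2.   0.7  2.4] toolx [ 0.052  0.999 -0.   ] z [-0. -0. -1.]
```

Contact. Release, rise and go over yellow.

```bash
python3 -m jog '[1,0,0,0,0,0,0, 1,0,0,0,0,0,0, 1,0,0,0,0,0,0, 1,0,0,-0.02,0,0,0, 1,0,0,-0.04,0,0,0, 1,0,0,-0.04,0,0,0, 1,0,0,0,0,0,0]'; python3 -m jog '[1,0.007,-0.017,0,0,0,0, 1,0.0135,-0.032,0,0,0,0, 1,0.0153,-0.036,0,0,0,0, 1,0.0147,-0.035,0,0,0,0, 1,0.0153,-0.036,0,0,0,0, 1,0.0135,-0.032,0,0,0,0, 1,0.007,-0.017,0,0,0,0, 1,0,0,0.02,0,0,0, 1,0,0,0,0,0,0, 1,0,0,0,0,0,0]';python3 -m jog '[1,0,0,0,0,0,0, 1,0,0,0,0,0,0]'; python3 d.py yellow;python3 - <<'E'
from meas import *
p=ctrl.get_image("side");e=lambda b:np.round([b[0]-b[2]/2,b[1]-b[3]/2,b[0]+b[2]/2,b[1]+b[3]/2],1)
for c,X in dict(white=(.6565,-.1175,.006),yellow=(.4565,-.021,.015),red=(.4505,-.0995,.015)).items():
    print(c,[e(b["box"]) for b in ctrl.boxes_of("pot_"+c,p)],"exp",bx(proj(p,POT+X)).round(1))
cv2.imwrite("pics/n6.png",cv2.resize(p["image"][100:240,220:380],None,fx=4.5,fy=4.5,interpolation=3)[:600])
E
```

```text
t: 18.27
tool_pos: [0.6598, -0.1189, 0.1431]
tool_rot: [2.272, 2.156, 0.009]
contact_force: [0.5, 1.1, 0.2]
opening: 0.0853
t: 19.52
tool_pos: [0.4564, -0.0211, 0.1163]
tool_rot: [2.279, 2.162, 0.0]
contact_force: [0.4, 0.9, 0.5]
opening: 0.0853
t: 19.77
tool_pos: [0.4566, -0.0211, 0.1164]
tool_rot: [2.279, 2.162, 0.001]
contact_force: [-0.1, 1.2, -0.9]
opening: 0.0853
t 19.775 tcp [ 0.4566 -0.0211  0.1164] open 0.0853 F [-0.1  1.2 -0.9] toolx [ 0.053  0.999 -0.   ] z [ 0.001 -0.    -1.   ]
yellow tool shift mm [ 0.1 -0.1 -3.6]
white [array([237.2, 140.3, 265. , 173.1]), array([266.6, 157.6, 359.4, 312.6])] exp [237.6 139.7 262.5 173.7]
yellow [array([312.5, 169.8, 341.2, 205.8])] exp [315.3 168.4 342.2 205.9]
red [array([324.3, 147.5, 349.7, 174.8])] exp [323.2 148.2 348.4 183.5]
```

View pics/n6.png

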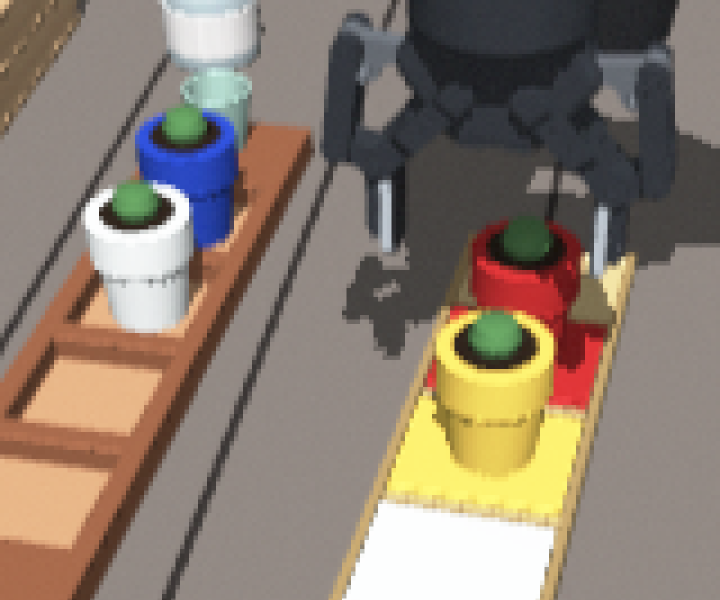

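White and blue stand upright in wells C and D. Yellow's collar, at columns 317–343, is within 1.5 px of prediction. Grip it and lift.

```bash
python3 -m jog '[1,0,-0.001,0.025,0,0,0, 1,0,0,0.025,0,0,0, 1,0,0,0.016,0,0,0, 1,0,0,0.005,0,0,0, 1,0,0,0,0,0,0, 0.3,0,0,0,0,0,0, 0.3,0,0,0,0,0,0, 0.3,0,0,0,0,0,0, 0.3,0,0,0,0,0,0, 0.3,0,0,0,0,0,0]' 40;python3 d.py; python3 -m jog '[0.3,0,0,-0.01,0,0,0, 0.3,0,0,-0.02,0,0,0, 0.3,0,0,-0.03,0,0,0, 0.3,0,0,-0.04,0,0,0, 0.3,0,0,0,0,0,0,0.3,0,0,0,0,0,0]'; python3 d.py B
```

```text
t: 21.22
tool_pos: [0.456, -0.0211, 0.046]
tool_rot: [2.278, 2.162, 0.001]
contact_force: [-1.2, 0.2, 6.1]
opening: 0.0547
t 21.225 tcp [ 0.456  -0.0211  0.046 ] open 0.0547 F [-1.2  0.2  6.1] toolx [ 0.052  0.999 -0.   ] z [ 0.002 -0.    -1.   ]
t: 21.98
tool_pos: [0.4545, -0.0207, 0.1439]
tool_rot: [-2.278, -2.162, 0.001]
contact_force: [-0.7, 0.1, -1.5]
opening: 0.0546
t 21.975 tcp [ 0.4545 -0.0207  0.1439] open 0.0546 F [-0.7  0.1 -1.5] toolx [0.052 0.999 0.   ] z [-0.001  0.    -1.   ]
B tool shift mm [ -6.9 206.7  23.6]
```

Move to B (x -7, y 205.5). The release height should be about TCP z = 0.037.

```bash
python3 -m jog '[0.3,-0.001,0.0175,0,0,0,0, 0.3,-0.001,0.032,0,0,0,0, 0.3,-0.001,0.036,0,0,0,0, 0.3,-0.001,0.035,0,0,0,0, 0.3,-0.001,0.036,0,0,0,0, 0.3,-0.001,0.032,0,0,0,0, 0.3,-0.001,0.017,0,0,0,0, 0.3,0,0,0.03,0,0,0, 0.3,0,0,0.03,0,0,0, 0.3,0,0,0,0,0,0]'; python3 -m jog '[0.3,0,0,0.01,0,0,0, 0.3,0,0,0,0,0,0, 0.3,0,0,0,0,0,0]'; python3 d.py B
```

```text
t: 23.22
tool_pos: [0.6559, -0.038, 0.0786]
tool_rot: [-2.273, -2.156, 0.01]
contact_force: [-0.4, -0.8, -1.9]
opening: 0.0546
t: 23.6
tool_pos: [0.6607, -0.0388, 0.0759]
tool_rot: [2.278, 2.161, 0.002]
contact_force: [0.8, -0.6, -1.5]
opening: 0.0543
t 23.6 tcp [ 0.6607 -0.0388  0.0759] open 0.0543 F [ 0.8 -0.6 -1.5] toolx [ 0.052  0.999 -0.   ] z [ 0.002 -0.    -1.   ]
B tool shift mm [  0.3  -0.1 -44.1]
```

```bash
python3 -m jog '[0.3,0,0,0.014,0,0,0, 0.3,0,0,0.012,0,0,0, 0.3,0,0,0.006,0,0,0, 0.3,0,0,0.002,0,0,0, 0.3,0,0,0,0,0,0, 0.3,0,0,0.002,0,0,0, 0.3,0,0,0.001,0,0,0, 0.3,0,0,0,0,0,0]'; python3 d.py;  python3 -m jog '[0.3,0,0,0.001,0,0,0, 0.3,0,0,0,0,0,0]'; python3 d.py B
```

```text
t: 24.6
tool_pos: [0.66, -0.0387, 0.0378]
tool_rot: [2.279, 2.162, 0.0]
contact_force: [0.4, 0.7, -1.1]
opening: 0.0547
t 24.6 tcp [ 0.66   -0.0387  0.0378] open 0.0547 F [ 0.4  0.7 -1.1] toolx [0.052 0.999 0.   ] z [ 0.  0. -1.]
t: 24.85
tool_pos: [0.6602, -0.0387, 0.037]
tool_rot: [2.279, 2.162, 0.0]
contact_force: [-0.3, 0.1, -0.9]
opening: 0.0547
t 24.85 tcp [ 0.6602 -0.0387  0.037 ] open 0.0547 F [-0.3  0.1 -0.9] toolx [ 0.052  0.999 -0.   ] z [ 0. -0. -1.]
B tool shift mm [  0.2   0.3 -83. ]
```

```bash
python3 -m jog '[0.3,0,0,0.001,0,0,0, 0.3,0,0,0,0,0,0]'; python3 -m jog '[1,0,0,0,0,0,0, 1,0,0,0,0,0,0, 1,0,0,0,0,0,0, 1,0,0,-0.02,0,0,0, 1,0,0,-0.04,0,0,0, 1,0,0,-0.04,0,0,0, 1,0,0,0,0,0,0]'; python3 -m jog '[1,-0.006,-0.017,0,0,0,0, 1,-0.011,-0.032,0,0,0,0, 1,-0.0125,-0.036,0,0,0,0, 1,-0.0127,-0.0362,0,0,0,0, 1,-0.0125,-0.036,0,0,0,0, 1,-0.011,-0.032,0,0,0,0, 1,-0.006,-0.017,0,0,0,0, 1,0,0,0.02,0,0,0, 1,0,0,0,0,0,0, 1,0,0,0,0,0,0]';python3 -m jog '[1,0,0,0,0,0,0, 1,0,0,0,0,0,0]'; python3 d.py red;python3 - <<'E'
from meas import *
p=ctrl.get_image("side");e=lambda b:np.round([b[0]-b[2]/2,b[1]-b[3]/2,b[0]+b[2]/2,b[1]+b[3]/2],1)
for c,X in dict(yellow=(.6605,-.0385,.006),red=(.4505,-.0995,.015)).items():
    print(c,[e(b["box"]) for b in ctrl.boxes_of("pot_"+c,p)],"exp",bx(proj(p,POT+X)).round(1))
cv2.imwrite("pics/n7.png",cv2.resize(p["image"][100:240,220:380],None,fx=4.5,fy=4.5,interpolation=3)[:600])
E
```

```text
t: 25.1
tool_pos: [0.6602, -0.0387, 0.037]
tool_rot: [2.279, 2.162, -0.0]
contact_force: [-3.1, -0.5, 4.7]
opening: 0.0546
t: 25.98
tool_pos: [0.6635, -0.0392, 0.143]
tool_rot: [2.272, 2.156, 0.01]
contact_force: [-0.5, -0.4, -0.3]
opening: 0.0856
t: 27.22
tool_pos: [0.4506, -0.0994, 0.1163]
tool_rot: [2.279, 2.162, 0.0]
contact_force: [-0.0, 0.1, 0.7]
opening: 0.0854
t: 27.48
tool_pos: [0.4508, -0.0995, 0.1164]
tool_rot: [2.278, 2.162, 0.001]
contact_force: [0.5, -0.7, -0.3]
opening: 0.0852
t 27.475 tcp [ 0.4508 -0.0995  0.1164] open 0.0852 F [ 0.5 -0.7 -0.3] toolx [ 0.052  0.999 -0.   ] z [ 0.001 -0.    -1.   ]
red tool shift mm [-0.  -0.3 -3.6]
yellow [array([222.3, 160.6, 250.7, 195.8])] exp [224.6 158.8 251.6 194.5]
red [array([325.7, 147.8, 347.6, 184.8])] exp [323.2 148.2 348.4 183.5]
```

View pics/n7.png

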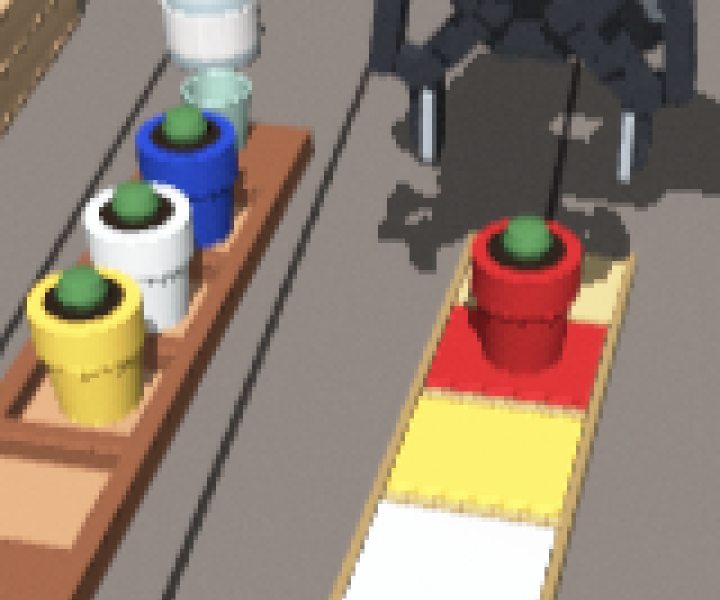

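Yellow stands in well B. Red's collar, at columns 325–349, matches prediction to 1.5 px. Grip it and lift.

```bash
python3 -m jog '[1,0,-0.001,0.025,0,0,0, 1,0,0,0.025,0,0,0, 1,0,0,0.016,0,0,0, 1,0,0,0.005,0,0,0, 1,0,0,0,0,0,0, 0.3,0,0,0,0,0,0, 0.3,0,0,0,0,0,0, 0.3,0,0,0,0,0,0, 0.3,0,0,0,0,0,0, 0.3,0,0,0,0,0,0]' 40;python3 d.py; python3 -m jog '[0.3,0,0,-0.01,0,0,0, 0.3,0,0,-0.02,0,0,0, 0.3,0,0,-0.03,0,0,0, 0.3,0,0,-0.04,0,0,0, 0.3,0,0,-0.02,0,0,0,0.3,0,0,0,0,0,0]'; python3 d.py A
```

```text
t: 28.88
tool_pos: [0.4504, -0.0998, 0.046]
tool_rot: [2.277, 2.161, 0.002]
contact_force: [0.3, 0.7, 5.5]
opening: 0.0545
t 28.875 tcp [ 0.4504 -0.0998  0.046 ] open 0.0545 F [0.3 0.7 5.5] toolx [ 0.052  0.999 -0.001] z [ 0.002 -0.001 -1.   ]
t: 29.62
tool_pos: [0.45, -0.0997, 0.1664]
tool_rot: [2.277, 2.16, 0.002]
contact_force: [-0.2, 0.4, -2.3]
opening: 0.0549
t 29.625 tcp [ 0.45   -0.0997  0.1664] open 0.0549 F [-0.2  0.4 -2.3] toolx [ 0.052  0.999 -0.001] z [ 0.003 -0.001 -1.   ]
A tool shift mm [152.3 206.6  46.8]
```

```bash
python3 -m jog '[0.3,0.012,0.017,0,0,0,0, 0.3,0.024,0.032,0,0,0,0, 0.3,0.027,0.036,0,0,0,0, 0.3,0.026,0.036,0,0,0,0, 0.3,0.027,0.036,0,0,0,0, 0.3,0.024,0.032,0,0,0,0, 0.3,0.012,0.017,0,0,0,0, 0.3,0,0,0,0,0,0, 0.3,0,0,0.03,0,0,0, 0.3,0,0,0.03,0,0,0]'; python3 -m jog '[0.3,0,0,0.03,0,0,0, 0.3,0,0,0,0,0,0, 0.3,0,0,0,0,0,0, 0.3,0,0,0,0,0,0]'; python3 d.py A
```

```text
t: 30.88
tool_pos: [0.6617, 0.041, 0.1031]
tool_rot: [-2.279, -2.161, 0.002]
contact_force: [0.9, -0.0, -2.9]
opening: 0.0551
t: 31.38
tool_pos: [0.6642, 0.0413, 0.077]
tool_rot: [2.277, 2.161, 0.003]
contact_force: [-0.2, 0.5, -1.6]
opening: 0.0548
t 31.375 tcp [0.6642 0.0413 0.077 ] open 0.0548 F [-0.2  0.5 -1.6] toolx [ 0.053  0.999 -0.   ] z [ 0.003 -0.    -1.   ]
A tool shift mm [  0.2   0.5 -43. ]
```

```bash
python3 -m jog '[0.3,0,0,0.014,0,0,0, 0.3,0,0,0.012,0,0,0, 0.3,0,0,0.006,0,0,0, 0.3,0,0,0.003,0,0,0, 0.3,0,0,0,0,0,0, 0.3,0,0,0.002,0,0,0, 0.3,0,0,0.001,0,0,0, 0.3,0,0,0,0,0,0]'; python3 d.py;  python3 -m jog '[0.3,0,0,0.001,0,0,0, 0.3,0,0,0,0,0,0]'; python3 -m jog '[0.3,0,0,0.001,0,0,0, 0.3,0,0,0,0,0,0]';python3 d.py A
```

```text
t: 32.38
tool_pos: [0.6633, 0.0416, 0.0371]
tool_rot: [2.279, 2.162, 0.001]
contact_force: [1.3, 0.6, -1.4]
opening: 0.0548
t 32.375 tcp [0.6633 0.0416 0.0371] open 0.0548 F [ 1.3  0.6 -1.4] toolx [0.052 0.999 0.   ] z [ 0.001  0.    -1.   ]
t: 32.62
tool_pos: [0.6633, 0.0416, 0.0371]
tool_rot: [2.279, 2.162, 0.0]
contact_force: [-4.1, -0.2, 5.8]
opening: 0.0547
t: 32.88
tool_pos: [0.6634, 0.0416, 0.0371]
tool_rot: [2.279, 2.162, -0.0]
contact_force: [-6.2, 1.0, 9.0]
opening: 0.0545
t 32.875 tcp [0.6634 0.0416 0.0371] open 0.0545 F [-6.2  1.   9. ] toolx [ 0.052  0.999 -0.   ] z [-0. -0. -1.]
A tool shift mm [ -0.1   1.1 -82.9]
```

Seated. Ease up 1 mm, release, rise, clear the rack and take a final look.

```bash
python3 -m jog '[0.3,0,0,-0.0013,0,0,0, 1,0,0,0,0,0,0, 1,0,0,0,0,0,0, 1,0,0,0,0,0,0, 1,0,0,-0.02,0,0,0, 1,0,0,-0.04,0,0,0, 1,0,0,-0.05,0,0,0, 1,0,0,0,0,0,0]'; python3 -m jog '[1,0.03,-0.02,-0.01,0,0,0, 1,0.055,-0.02,0,0,0,0, 1,0.058,-0.02,0,0,0,0, 1,0.058,-0.02,0,0,0,0, 1,0.055,-0.02,0,0,0,0, 1,0.03,-0.02,0,0,0,0, 1,0,0,0,0,0,0, 1,0,0,0,0,0,0]';python3 d.py;python3 - <<'E'
from meas import *
T=ctrl.get_image("top");S=ctrl.get_image("side")
W=dict(red=(.6645,.0415),yellow=(.6605,-.0385),white=(.6565,-.1175),blue=(.6522,-.1965))
for c,w in W.items():
    bs=[]
    for p in(T,S):
        e=proj(p,[[*w,.046]])[0];B=ctrl.boxes_of("pot_"+c,p)
        if B:
            b=min(B,key=lambda b:np.hypot(*(np.array(b["box"][:2])-e)))["box"]
            if np.hypot(*(np.array(b[:2])-e))<20:bs.append((p,b))
    if bs:
        r=potfit(bs);print(c,len(bs),r.x.round(4),"off",((r.x[:2]-w)*1000).round(1),r.fun.round(1))
a=cv2.resize(T["image"][85:165,240:510],None,fx=2.9,fy=2.9,interpolation=3)
b=cv2.resize(S["image"][100:250,180:380],(480,360),interpolation=3)
cv2.imwrite("pics/f.png",np.vstack([a,cv2.copyMakeBorder(b,0,0,0,a.shape[1]-480,0)]))
E
```

```text
t: 33.88
tool_pos: [0.6672, 0.0414, 0.1546]
tool_rot: [2.272, 2.156, 0.014]
contact_force: [0.1, -0.4, 0.6]
opening: 0.0855
t: 34.88
tool_pos: [0.5583, 0.333, 0.1561]
tool_rot: [2.279, 2.162, -0.001]
contact_force: [-0.1, -0.4, -0.1]
opening: 0.0851
t 34.875 tcp [0.5583 0.333  0.1561] open 0.0851 F [-0.1 -0.4 -0.1] toolx [ 0.052  0.999 -0.001] z [ 0.    -0.001 -1.   ]
red 2 [0.6627 0.0411 0.0069] off [-1.8 -0.4] [ -0.4   0.4   1.1   5.  -13.1  -1.4  -0.6   0.7]
yellow 2 [ 0.6634 -0.0375 -0.0036] off [2.9 1. ] [-0.6 -0.5  0.5 -1.7  1.5 -0.5  1.   3.2]
white 2 [ 0.651  -0.1153  0.0107] off [-5.5  2.2] [-0.2  0.5  0.3  0.1  0.  -1.4 -1.   1. ]
blue 2 [ 0.6496 -0.1959  0.0102] off [-2.6  0.6] [ 0.9  1.  -0.9 -1.8  0.6 -2.9 -0.3  1.4]
```

View pics/f.png

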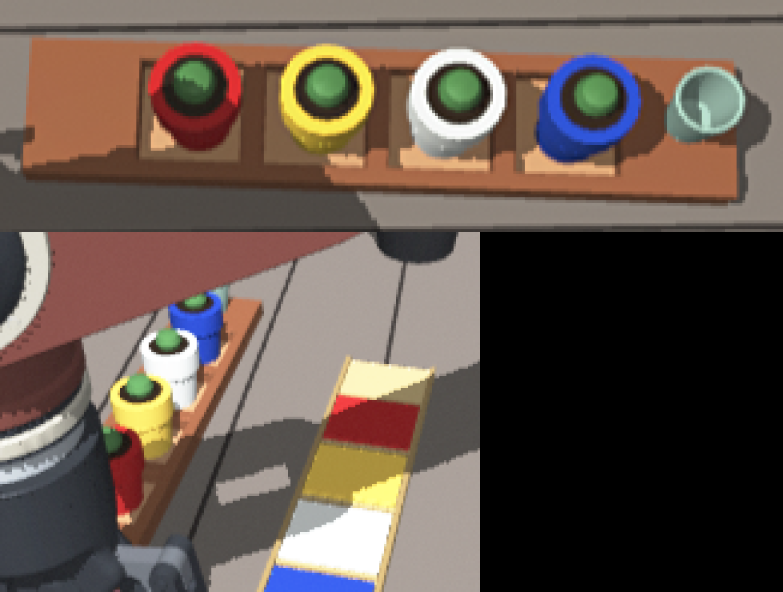

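All four pots stand upright in their wells: red, yellow, white and blue from left to right, the reverse of the tray. The gripper is clear, so I'm handing in.

```bash
python3 -c "
from station import ctrl
print(ctrl.finish_job())"
```

```text
the job is handed in; nothing more can be done
None
```

I moved all four pots into the rack in reverse order, let go of each one and handed the job in at about 35 s. The interface gave no verdict. From the robot's left, the tray held blue, white, yellow and red; the rack now holds red, yellow, white and blue.

- **Setting down:** I lowered each pot slowly until the force reading rose, about 9 mm below its grip height, which is the expected drop from tile to well floor. I never read more than 9 N there.
- **Last look:** In the final pictures all four stand upright in their own wells, with the gripper open and well clear.
- **Position check:** The two-view fits put the pots within 6 mm of the well centres (white is farthest, at 5.9 mm), against the 13 mm allowed. When I released them, the gripper itself was within about 1.2 mm of each measured centre.
- **Weaker checks:** The fitted heights scattered from -4 to +11 mm around the 6 mm floor, too coarse to confirm the 3 mm height tolerance. The seating therefore rests on the contact readings. Red's fit in the side view was poor because the arm partly hid it.

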